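# Hang the slide hanger in the bath and cover it

### The job

Take the orange slide hanger out of its sloping white stand and hook its bent lip over the bath's far wall, so that it hangs upright inside the bath, and let go of it. Then lower the blue cover level onto the bath, so that both steel pins come up through its holes and it lies flat on the end brackets, with the hanger still in place. Lower both pieces, do not let them drop, and leave everything else where it stands.

Things in the scene. Friction and masses are not known exactly. Their poses are not given: they have to be found in the camera images.
- bath: grey open bath, fixed to the bench, placed anew each time: outside 120 (x) x 140 (y) x 100 mm high, walls and floor 5 mm, empty; origin at the centre of its underside, z up, x points away from the robot to its far wall. At each end (y 67 to 93 mm, x -57 to 17 mm) a bracket's flat top stands 6 mm above the rim, at z = 106 mm, and carries a pin
- far_rim (a point): middle of the top edge of the bath's far wall (bath x 57.5, y 0, z 100 mm); axes as the bath's
- cover_seat (a point): half-way between the feet of the two pins, at the height of the bracket tops (bath x -20, y 0, z 106 mm); the centre of the cover's underside belongs here; axes as the bath's. Upright steel pins stand 80 mm from it in -y and +y: 8 mm thick, 16 mm high, the upper 6 mm a cone down to 3 mm
- hanger_grip (a point): centre of the grip of the orange slide hanger (loose, about 90 g). Axes: z up along the hanger as it hangs, x to the side where the lip stands out, y along its width. The grip is a block 12 (x) x 34 (y) mm, from 28 mm below to 24 mm above this point. At the start the hanger leans in the stand, its top 35 degrees towards the robot, lip on the upper, far side
- hanger_lip (a point): point under the hanger's lip, at x 8.5, z -32 mm from hanger_grip; lies on the rim when hung; axes as the hanger's. The lip is 60 mm wide (y), 4 mm thick, its underside at this point; it goes out in +x and bends down, to 25 mm below this point at its flared end (20 mm out from the grip's middle). Gap between frame and bent part: 11 mm
- hanger_foot (a point): middle of the hanger's lower edge, 112 mm below hanger_grip; axes as the hanger's. From here up to the grip runs a flat frame 6 mm thick and 80 mm wide (y) with two glass slides in it
- stand: white sloping stand, fixed, placed anew each time left or right of the bath, foot 110 x 104 mm; origin at the centre of the underside, x points away from the robot. Its back, leaning 35 degrees from vertical, supports the lower 60 mm of the hanger on the robot's side; toe and side cheeks (3 mm clear) keep the hanger in place; draw it out along its own z
- cover: blue flat cover, loose, about 150 g, lying on the bench on the other side of the bath: plate 84 (x) x 186 (y) x 6 mm, origin at the centre of its underside, z up. Two holes through it, 11.5 mm wide, at y = -80 and +80 mm, x = 0. It is the same either way round (half turn)
- cover_grip (a point): grasp point of the cover's rib, over the cover's centre, 28 mm above its underside; the rib is 50 mm long in the cover's x, 14 mm thick in y, from 6 to 40 mm above the underside; axes as the cover's
- bottle: bystander to leave alone: glass bottle with a blue cap, 56 mm round, 111 mm tall, origin at the centre of its underside
- vial_yellow: bystander to leave alone: vial with a yellow band, 28 mm round, 113 mm tall, origin at the centre of its underside
- vial_blue: bystander to leave alone: vial with a blue band, 28 mm round, 113 mm tall, origin at the centre of its underside
- dish: bystander to leave alone: tan closed dish, 63 mm round, 16 mm high, origin at the centre of its underside
- timer: bystander to leave alone: white bench timer with three buttons, 62x66x19 mm, origin at the centre of its underside
- marker: bystander to leave alone: black marker pen lying down, 18x142x16 mm, origin at the centre of its underside

How it is judged:
By the outcome, as a careful person would: the job done as asked, in the order asked, and still so for the second after the job is handed in, with the robot touching nothing.
It also fails if it takes over 61 s, if anything falls off the work surface, if the arm or the gripper's body presses on something with over 40 N, if the wrist force passes 120 N, or if a joint passes its speed limit or range.

### The arm

A 6-joint arm with a two-finger parallel gripper is mounted at the origin on a cart in front of the work surface, level with it; the furniture and walls round the work are solid. World frame = base frame: x ahead of the robot, y to its left, z up, the work surface at z = 0. Lengths are in m, angles in rad, forces in N, time in s.
With the tool pointing down it reaches from about 0.25 to 0.725 m from the base axis. Payload 9.7 kg.
Tool frame: the origin (TCP) lies at the very end of the fingers, on their centre line; the grasp point (between the pads) lies 19 mm behind it; z points along the fingers, y is the line along which they close (so a half turn about z gives the same grasp; the last joint's range is limited). The gripper opens to 85 mm and grips with 20 to 120 N. Pads are 22 mm wide; open, the fingers measure 114 mm over their backs; the gripper's body (76 mm by 85 mm) begins 54 mm behind the grasp point. The pads swing forward as they close: fully open they stand 13 mm farther back than shut.
Start: joints at [1.188, 0.087, 0.176, 1.66, 0, 1.571], TCP at [0.205, 0.51, 0.231] pointing down, gripper open.
Joint ranges: [-3.13, 3.13], [-0.85, 1.81], [-1.15, 1.24], [-2.2, 2.28], [-1.44, 1.52], [-3.14, 3.14]. Speed limits (rad/s): [2.22, 2.22, 2.57, 3.14, 3.14, 3.14].

### API

Orientations are given as a unit quaternion [x, y, z, w].
In Python, from station import sensors, cams, env, finder gives the robot as it stands. The module is installed in compiled form; this text tells all that it offers.
- The arm moves only by the tool carry_out, never from a script. Its argument "moves" is a list of rows, each an object of numbers: "jaw": the closure, from -1 (fully open) to 1 (shut), so that 0 is half open; "x", "y", "z": the shift along the world's x, y, z in mm; "ax", "ay", "az": the turn, a rotation vector about the world's x, y, z in degrees. A call has 1 to 20 rows; each row is the pose to reach, as a shift and turn from the pose commanded when the call began; what a row does not reach only later rows make up. A row lasts 1/8 s, in which the tool goes at most 62.5 mm and 10.7 degrees, less where a joint would pass 70% of its speed; a pose out of reach is approached as far as the arm can. A call with a gripper value outside its range is refused whole. The fingers move at their own pace and stop on an object; "squeeze" is the grip in N (left out, the last holds). Time passes only in rows, so rows that repeat a pose let the fingers close. It gives the time, the measured TCP pose, the force, the opening and the grip force at its end, in the units of the state.
- sensors.read_state(): the state, without advancing time (a new reading comes with each control period).
- cams.snapshot(name): name is "scene" or "side" or "wrist"; returns a dict with "frame" (400x640x3 uint8, red, green, blue), "fx", "fy", "cx", "cy" (pixels), "rvec" (rotation vector, rad) and "tvec" (3), from world to camera coordinates, as OpenCV has them; the wrist camera has in their place "mount" (4x4, takes a point from camera to tool coordinates, whose origin is the TCP and whose axes are the flange's). Camera axes: x right, y down, z forward; pixel columns grow to the right and rows downward; lengths in m; the calibration is good to about 2 mm. A picture is of the moment at which its call begins: read the wrist's pose just before it. There is no depth.
- env.close_job(): hands the job in; it is judged then, once.
Trained networks look in a picture, given as the dict that the camera call returned (one of the last four; its "shot" number tells which), for a name from the list of things; names that differ only in an ending like _2 or _b are one class to them, and where a whole thing is asked for, a point or a joint stands for the part that bears it (a point fixed in the world has none). Each returns a list of dicts, best first, with "conf" (0 to 1); they miss things now and then, are a little off and sometimes report something else, mostly with a low value. They report only what shows in the picture. A call takes as long as a camera call.
- finder.find_in(picture, thing): "position" ([x, y, z] in m, in world coordinates, good to about 4 mm: the middle of the surface that is visible of it).
- finder.place_of(picture, thing): "position" ([x, y, z] in m, in world coordinates, good to about 4 mm: a listed point, or the origin of a listed thing).
The state is a dict: "time": time; "qpos": joint angles; "qd": joint speeds; "joint_torque": joint torques, N m; "eef_pos": TCP position; "tool_rot": TCP orientation; "contact_force": force on the tool from outside, world axes, zero at the start; "moment": the same for the moment, N m; "width": finger opening in m; "gripper_force": force on a finger pad.
Only numpy, scipy, OpenCV 4.12 (cv2) and the standard library are available. Lean on these libraries where they do the work, as an engineer would, in place of code of your own. Each camera call takes 0.05 s, during which the arm holds its last target. There are 200 camera calls.

## Working session

There is one attempt and no reset: what is moved stays moved. The work goes in short steps, Python scripts to look and compute and a tool call to move; the robot and the scene stay as the last step left them, time stands still between calls to the robot, and variables do not carry over. Pictures are saved under pics/ and viewed, at most 10 in all, crops included, and the job is handed in when it is done.

Besides the shell and the picture viewer there is one more tool, called as name(argument=value, ...) on one line, values as JSON. carry_out: Moves the arm, as the interface text tells. Its arguments: {"type":"object","properties":{"moves":{"type":"array","items":{"type":"object","properties":{"jaw":{"type":"number"},"x":{"type":"number"},"y":{"type":"number"},"z":{"type":"number"},"ax":{"type":"number"},"ay":{"type":"number"},"az":{"type":"number"}}}},"squeeze":{"type":"number"}},"required":["moves"]}

```bash
mkdir -p pics; cat > h.py <<'E'
from station import sensors, cams, env, finder
import numpy as np, cv2
from scipy.spatial.transform import Rotation as R
np.set_printoptions(precision=4,suppress=True)
def save(p,n): cv2.imwrite('pics/'+n,cv2.cvtColor(p['frame'],cv2.COLOR_RGB2BGR))
def ext(p,st=None):
    "world->camera R,t"
    if 'mount' in p:
        T=np.eye(4);T[:3,:3]=R.from_quat(st['tool_rot']).as_matrix();T[:3,3]=st['eef_pos']
        M=np.linalg.inv(T@p['mount']);return M[:3,:3],M[:3,3]
    return cv2.Rodrigues(np.array(p['rvec'],float))[0],np.array(p['tvec'],float).ravel()
def proj(p,X,st=None):
    r,t=ext(p,st);c=np.atleast_2d(X)@r.T+t
    return np.c_[c[:,0]/c[:,2]*p['fx']+p['cx'],c[:,1]/c[:,2]*p['fy']+p['cy']]
def onz(p,uv,z,st=None):
    r,t=ext(p,st);o=-r.T@t;out=[]
    for u,v in np.atleast_2d(uv):
        d=r.T@np.array([(u-p['cx'])/p['fx'],(v-p['cy'])/p['fy'],1]);out.append(o+d*(z-o[2])/d[2])
    return np.array(out)
E
python3 - <<'E'
from h import *
s=sensors.read_state();print(s['eef_pos'],s['tool_rot'],s['width'],s['time'])
ims=[]
for c in('scene','side'):
    p=cams.snapshot(c);save(p,c+'0.png')
    r,t=ext(p);print(c,'cam at',-r.T@t,'fx',p['fx'])
    for n in('bath','far_rim','cover_seat','hanger_grip','hanger_lip','hanger_foot','stand','cover','cover_grip','bottle','vial_yellow','vial_blue','dish','timer','marker'):
        q=finder.place_of(p,n);print(n,[(np.round(d['position'],3).tolist(),round(d['conf'],2)) for d in q[:2]])
E
```

```text
[0.2053 0.51   0.2306] [ 0.1902  0.9817 -0.0006 -0.0001] 0.08531804303785945 0.0
scene cam at [-0.0813 -0.4551  0.7966] fx 393.51321259643396
bath [([0.562, 0.043, -0.002], 0.88), ([0.689, -0.11, -0.0], 0.24)]
far_rim [([0.698, -0.306, 0.001], 0.68), ([0.62, 0.042, 0.095], 0.59)]
cover_seat [([0.537, 0.041, 0.106], 0.56)]
hanger_grip [([0.434, -0.283, 0.121], 0.64)]
hanger_lip [([0.458, -0.278, 0.101], 0.78)]
hanger_foot [([0.503, -0.278, 0.03], 0.52)]
stand [([0.47, -0.275, -0.001], 0.81)]
cover [([0.438, 0.339, 0.0], 0.68)]
cover_grip []
bottle [([0.686, 0.346, -0.002], 0.74), ([0.488, -0.42, -0.002], 0.35)]
vial_yellow [([0.682, -0.22, 0.002], 0.84)]
vial_blue [([0.682, -0.221, 0.002], 0.74), ([0.648, -0.406, 0.006], 0.68)]
dish [([0.698, -0.305, 0.001], 0.75)]
timer [([0.687, -0.108, 0.005], 0.85), ([0.503, -0.276, 0.028], 0.45)]
marker [([0.489, -0.415, 0.0], 0.84), ([0.434, -0.288, 0.118], 0.17)]
side cam at [ 0.1289 -0.9034  0.9979] fx 393.7130386468764
bath [([0.563, 0.043, 0.003], 0.65)]
far_rim [([0.618, 0.038, 0.098], 0.88)]
cover_seat [([0.544, 0.047, 0.105], 0.66)]
hanger_grip [([0.437, -0.283, 0.12], 0.64)]
hanger_lip [([0.462, -0.28, 0.103], 0.87), ([0.501, -0.276, 0.031], 0.49)]
hanger_foot [([0.503, -0.274, 0.034], 0.71), ([0.47, -0.277, 0.002], 0.57)]
stand [([0.47, -0.274, 0.003], 0.73), ([0.543, 0.043, 0.104], 0.61)]
cover [([0.44, 0.338, 0.001], 0.94)]
cover_grip [([0.438, 0.335, 0.024], 0.94)]
bottle [([0.681, 0.344, 0.0], 0.84), ([0.544, 0.043, 0.105], 0.62)]
vial_yellow [([0.685, -0.219, 0.001], 0.71)]
vial_blue [([0.645, -0.409, 0.001], 0.67)]
dish [([0.694, -0.307, -0.001], 0.79), ([0.49, -0.418, -0.004], 0.67)]
timer [([0.688, -0.105, 0.002], 0.57)]
marker [([0.491, -0.418, -0.002], 0.74), ([0.433, -0.284, 0.119], 0.66)]
```

View pics/scene0.png

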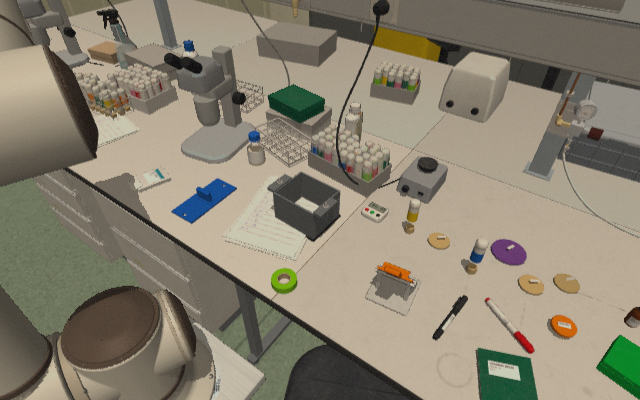

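View pics/side0.png

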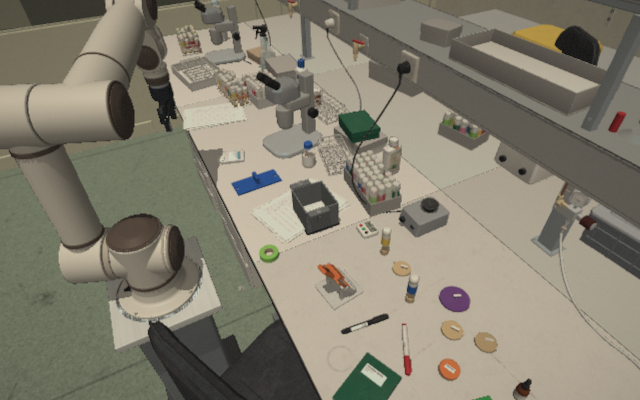

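carry_out(moves=[{"x": 40, "y": -30, "z": 25, "az": -10, "jaw": -1}, {"x": 80, "y": -70, "z": 50, "az": -20}, {"x": 120, "y": -110, "z": 75, "az": -30}, {"x": 150, "y": -150, "z": 100, "az": -40}, {"x": 180, "y": -190, "z": 120, "az": -50}, {"x": 200, "y": -210, "z": 130, "az": -60}, {"x": 200, "y": -220, "z": 130, "az": -68}, {"x": 200, "y": -220, "z": 130, "az": -68}, {"x": 200, "y": -220, "z": 130, "az": -68}])

```text
schema error: expected keys jaw, x, y, z, ax, ay, az
```

```bash
python3 - <<'E'
from h import *
s=sensors.read_state();print(s['eef_pos'],s['tool_rot'],s['qpos'],s['time'])
p=cams.snapshot('wrist');save(p,'w1.png');print(p['mount'],p['fx'])
for n in('cover','cover_grip','bath','far_rim'):
    q=finder.place_of(p,n);print(n,[(np.round(d['position'],3).tolist(),round(d['conf'],2)) for d in q[:2]])
E
```

```text
[0.2054 0.5102 0.2313] [ 0.1902  0.9817 -0.      0.    ] [ 1.188   0.0869  0.1759  1.6598 -0.      1.5708] 1.6
[[ 0.001  -0.9519 -0.3063  0.0787]
 [ 1.      0.0009  0.0003 -0.0001]
 [ 0.     -0.3063  0.9519 -0.1433]
 [ 0.      0.      0.      1.    ]] 342.50447020927356
cover [([0.439, 0.331, -0.002], 0.57)]
cover_grip [([0.446, 0.336, 0.027], 0.65)]
bath []
far_rim []
```

View pics/w1.png

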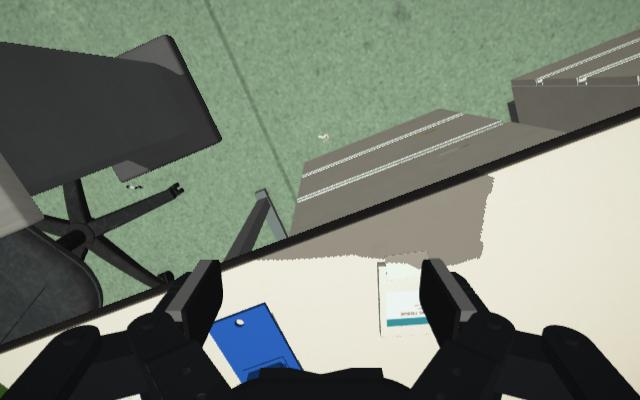

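carry_out(moves=[{"x": 40, "y": -20, "z": 20, "ax": 0, "ay": 0, "az": -10, "jaw": -1}, {"x": 80, "y": -50, "z": 40, "ax": 0, "ay": 0, "az": -20, "jaw": -1}, {"x": 120, "y": -80, "z": 60, "ax": 0, "ay": 0, "az": -30, "jaw": -1}, {"x": 160, "y": -110, "z": 70, "ax": 0, "ay": 0, "az": -40, "jaw": -1}, {"x": 200, "y": -130, "z": 80, "ax": 0, "ay": 0, "az": -50, "jaw": -1}, {"x": 220, "y": -150, "z": 90, "ax": 0, "ay": 0, "az": -60, "jaw": -1}, {"x": 230, "y": -160, "z": 100, "ax": 0, "ay": 0, "az": -68, "jaw": -1}, {"x": 230, "y": -160, "z": 100, "ax": 0, "ay": 0, "az": -68, "jaw": -1}, {"x": 230, "y": -160, "z": 100, "ax": 0, "ay": 0, "az": -68, "jaw": -1}])

```text
time: 2.98
eef_pos: [0.4351, 0.3506, 0.3309]
tool_rot: [0.706, 0.709, -0.0, -0.0]
contact_force: [-0.3, 0.7, 0.1]
width: 0.0853
gripper_force: 0.0
```

```bash
python3 - <<'E'
from h import *
s=sensors.read_state();print(s['eef_pos'],s['tool_rot'],s['qpos'],s['time'])
p=cams.snapshot('wrist');save(p,'w1.png')
for n in('cover','cover_grip'):
    q=finder.place_of(p,n);print(n,[(np.round(d['position'],3).tolist(),round(d['conf'],2)) for d in q[:2]])
hsv=cv2.cvtColor(p['frame'],cv2.COLOR_RGB2HSV)
m=cv2.inRange(hsv,(100,130,40),(125,255,255));m=cv2.morphologyEx(m,cv2.MORPH_OPEN,np.ones((3,3)))
cs,hi=cv2.findContours(m,cv2.RETR_CCOMP,cv2.CHAIN_APPROX_NONE)
for c,h in zip(cs,hi[0]):
    if cv2.contourArea(c)>15:
        mo=cv2.moments(c);u=[mo['m10']/mo['m00'],mo['m01']/mo['m00']]
        print('hole' if h[3]>=0 else 'blob',cv2.contourArea(c),u,onz(p,u,0.006,s)[0])
        if h[3]<0: 
            w=onz(p,c[:,0,:],0.006,s)[:,:2].astype(np.float32);print(cv2.minAreaRect(w))
E
```

```text
[0.4351 0.3506 0.3309] [ 0.7055  0.7087 -0.0002 -0.0001] [0.6781 0.1757 0.4732 1.8686 0.0002 2.2445] 2.975
cover [([0.446, 0.334, -0.003], 0.9)]
cover_grip [([0.446, 0.336, 0.029], 0.78)]
blob 65.0 [561.5153846153846, 291.9564102564102] [0.8161 0.1217 0.006 ]
((0.8162021040916443, 0.12075310200452805), (0.008545181713998318, 0.029876401647925377), 47.63812255859375)
blob 115.0 [631.8115942028985, 285.62028985507243] [0.9237 0.1337 0.006 ]
((0.9224564433097839, 0.13549824059009552), (0.014441127888858318, 0.03512425720691681), 61.21339797973633)
blob 60.5 [566.9311294765839, 281.63360881542695] [0.8204 0.1403 0.006 ]
((0.8216575980186462, 0.1400466412305832), (0.00804134737700224, 0.030018029734492302), 61.14755630493164)
blob 1076.5 [541.2176807555348, 167.40439696547452] [0.7433 0.3223 0.006 ]
((0.7436287999153137, 0.3215794563293457), (0.04557856172323227, 0.05919133499264717), 67.97782135009766)
blob 7774.5 [325.79906532038495, 155.19836216691317] [0.442  0.3379 0.006 ]
((0.4420004189014435, 0.33631664514541626), (0.18553586304187775, 0.0833081528544426), 1.464233636856079)
hole 68.0 [268.45588235294116, 157.2377450980392] [0.3626 0.3346 0.006 ]
hole 70.5 [383.3640661938534, 155.04018912529548] [0.5216 0.3385 0.006 ]
```

View pics/w1.png

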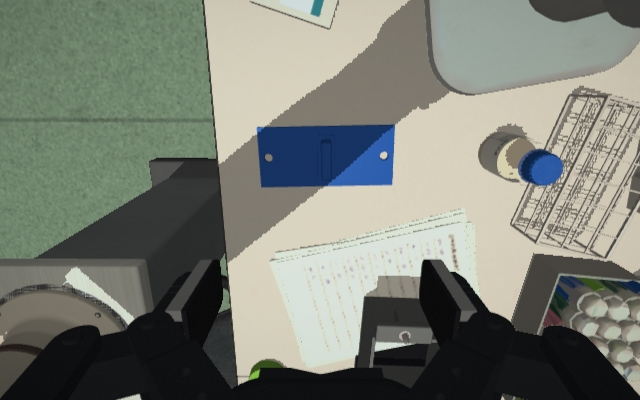

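carry_out(moves=[{"x": 20, "y": -55, "z": 0, "ax": 0, "ay": 0, "az": 0, "jaw": -1}, {"x": 40, "y": -110, "z": 0, "ax": 0, "ay": 0, "az": 0, "jaw": -1}, {"x": 60, "y": -165, "z": 0, "ax": 0, "ay": 0, "az": 0, "jaw": -1}, {"x": 90, "y": -220, "z": 0, "ax": 0, "ay": 0, "az": 0, "jaw": -1}, {"x": 110, "y": -270, "z": 0, "ax": 0, "ay": 0, "az": 0, "jaw": -1}, {"x": 110, "y": -280, "z": 0, "ax": 0, "ay": 0, "az": 0, "jaw": -1}, {"x": 110, "y": -280, "z": 0, "ax": 0, "ay": 0, "az": 0, "jaw": -1}, {"x": 110, "y": -280, "z": 0, "ax": 0, "ay": 0, "az": 0, "jaw": -1}])

```text
time: 4.12
eef_pos: [0.545, 0.0715, 0.3315]
tool_rot: [0.706, 0.708, 0.0, -0.0]
contact_force: [-0.3, 0.0, 0.4]
width: 0.0854
gripper_force: 0.0
```

```bash
python3 - <<'E'
from h import *
s=sensors.read_state();print(s['eef_pos'],s['qpos'],s['time'])
p=cams.snapshot('wrist');save(p,'w2.png')
import pickle;pickle.dump((p,s),open('w2.pkl','wb'))
for n in('bath','cover_seat','far_rim'):
    q=finder.place_of(p,n);print(n,[(np.round(d['position'],3).tolist(),round(d['conf'],2)) for d in q[:2]])
E
```

```text
[0.545  0.0715 0.3315] [0.1303 0.1523 0.4477 1.8659 0.0002 1.6981] 4.125
bath []
cover_seat [([0.541, 0.044, 0.108], 0.85)]
far_rim [([0.616, 0.042, 0.096], 0.75), ([0.498, -0.274, 0.029], 0.37)]
```

View pics/w2.png

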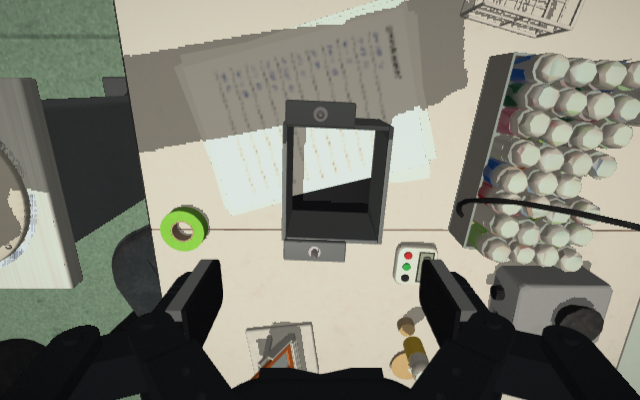

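```bash
python3 - <<'E'
from h import *
p=cv2.imread('pics/w2.png')
c=p[90:270,270:405];c=cv2.resize(c,None,fx=3.3,fy=3.3,interpolation=cv2.INTER_CUBIC)
c=np.clip(c.astype(float)*1.8,0,255).astype(np.uint8);print(c.shape)
cv2.imwrite('pics/w2c.png',c)
E
```

```text
(594, 446, 3)
```

View pics/w2c.png

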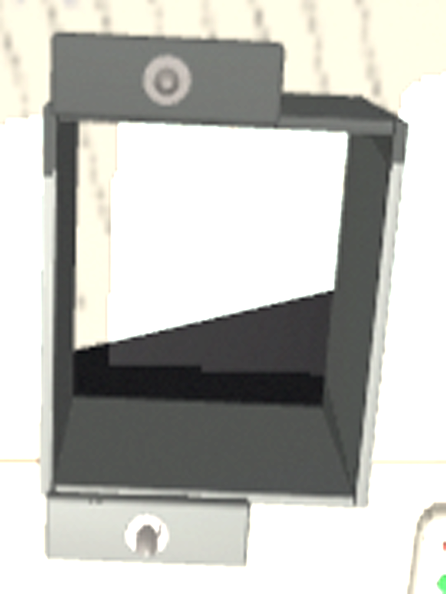

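```bash
cat > fit.py <<'E'
from h import *
import pickle
from scipy.optimize import least_squares
p,s=pickle.load(open('w2.pkl','rb'))
F=[((54,33),(-57,93,106)),((284,43),(17,93,106)),((47,557),(-57,-93,106)),((246,566),(17,-93,106)),((166,80),(-20,80,106)),((146,535),(-20,-80,106)),((405,122),(60,70,100)),((367,505),(60,-70,100))]
uv=np.array([f[0] for f in F])/3.3+[270,90];X=np.array([f[1] for f in F])/1000
def res(q):
    W=X@R.from_euler('z',q[2]).as_matrix().T+[q[0],q[1],q[3]];return (proj(p,W,s)-uv).ravel()
for free in(0,1):
    f=(lambda q:res(q)) if free else (lambda q:res([*q,0]))
    r=least_squares(f,[.562,.043,0,0][:3+free],loss='soft_l1');q=r.x
    print(q[:2],np.degrees(q[2]),q[3:],r.fun.reshape(-1,2).round(1).tolist())
    M=R.from_euler('z',q[2]).as_matrix();o=np.array([q[0],q[1],0])
    print('seat',M@[-.02,0,.106]+o,'rim',M@[.0575,0,.1]+o)
E
python3 fit.py
```

```text
[0.5611 0.0412] -2.2355485417279204 [] [[-1.3, -0.3], [0.2, -0.2], [-0.9, 1.2], [0.2, 0.9], [-0.1, -0.2], [0.3, -0.6], [1.2, -0.6], [0.1, 1.2]]
seat [0.5412 0.0419 0.106 ] rim [0.6186 0.0389 0.1   ]
[0.5613 0.0405] -2.250436807668568 [-0.0037] [[-0.7, 0.2], [0.1, 0.3], [-0.4, 0.2], [0.1, -0.1], [0.1, 0.2], [0.5, -1.6], [0.6, -0.3], [-0.3, 0.4]]
seat [0.5413 0.0413 0.106 ] rim [0.6188 0.0382 0.1   ]
```

carry_out(moves=[{"x": -30, "y": -55, "z": 0, "ax": 0, "ay": -5, "az": 0, "jaw": -1}, {"x": -60, "y": -110, "z": 0, "ax": 0, "ay": -10, "az": 0, "jaw": -1}, {"x": -90, "y": -165, "z": 0, "ax": 0, "ay": -15, "az": 0, "jaw": -1}, {"x": -120, "y": -220, "z": -20, "ax": 0, "ay": -22, "az": 0, "jaw": -1}, {"x": -150, "y": -270, "z": -50, "ax": 0, "ay": -30, "az": 0, "jaw": -1}, {"x": -170, "y": -320, "z": -80, "ax": 0, "ay": -35, "az": 0, "jaw": -1}, {"x": -174, "y": -355, "z": -120, "ax": 0, "ay": -35, "az": 0, "jaw": -1}, {"x": -174, "y": -355, "z": -120, "ax": 0, "ay": -35, "az": 0, "jaw": -1}, {"x": -174, "y": -355, "z": -120, "ax": 0, "ay": -35, "az": 0, "jaw": -1}, {"x": -174, "y": -355, "z": -120, "ax": 0, "ay": -35, "az": 0, "jaw": -1}])

```text
time: 5.58
eef_pos: [0.3724, -0.2841, 0.213]
tool_rot: [0.673, 0.675, 0.213, 0.213]
contact_force: [-0.2, 0.1, 0.4]
width: 0.0853
gripper_force: 0.0
```

```bash
python3 - <<'E'
from h import *
s=sensors.read_state();print(s['eef_pos'],s['tool_rot'],s['qpos'],s['time'])
print(R.from_quat(s['tool_rot']).as_matrix())
p=cams.snapshot('wrist');save(p,'w3.png')
import pickle;pickle.dump((p,s),open('w3.pkl','wb'))
for n in('hanger_grip','hanger_lip','hanger_foot','stand'):
    q=finder.place_of(p,n);print(n,[(np.round(d['position'],3).tolist(),round(d['conf'],2)) for d in q[:2]])
c=cv2.imread('pics/w3.png');cv2.imwrite('pics/w3.png',cv2.resize(c,(800,500),interpolation=cv2.INTER_CUBIC))
E
```

```text
[ 0.3724 -0.2841  0.213 ] [0.673  0.6755 0.2127 0.2135] [-0.9373 -0.5494 -0.5009  1.2254  0.4815  0.7277] 5.575
[[-0.003   0.8184  0.5746]
 [ 1.      0.0037 -0.    ]
 [-0.0021  0.5746 -0.8184]]
hanger_grip [([0.434, -0.281, 0.118], 0.61)]
hanger_lip []
hanger_foot [([0.5, -0.273, 0.029], 0.65)]
stand [([0.466, -0.277, 0.002], 0.55), ([0.46, -0.28, 0.101], 0.35)]
```

View pics/w3.png

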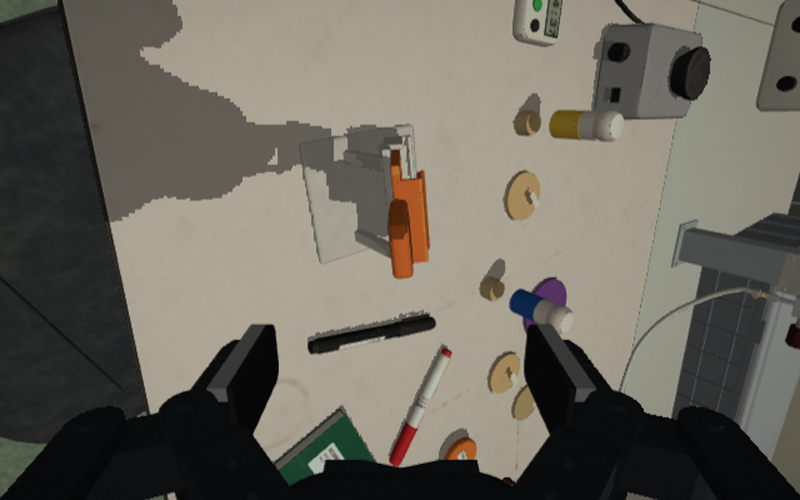

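```bash
python3 - <<'E'
from h import *
import pickle
p,s=pickle.load(open('w3.pkl','rb'))
W=onz(p,np.array([(300,143),(413,125),(320,262)])/1.25,.004,s);print(W)
a=W[1]-W[0];b=W[2]-W[0];print(np.linalg.norm(a),np.degrees(np.arctan2(a[1],a[0])),np.linalg.norm(b),np.degrees(np.arctan2(b[0],-b[1])))
c=(W[1]+W[2])/2;print('stand centre',c)
# hanger model check for yaw
for yaw in(0,4,7,10):
    M=(R.from_euler('z',yaw,degrees=True)*R.from_euler('y',-35,degrees=True)).as_matrix()
    g=np.array([.435,-.282,.1195])
    X=np.array([(6,17,24),(6,-17,24),(-6,17,24),(-6,-17,24),(20,30,-57),(20,-30,-57),(15,30,-28),(15,-30,-28)])/1000
    print(yaw,(proj(p,X@M.T+g,s)*1.25).round(0).tolist())
hsv=cv2.cvtColor(p['frame'],cv2.COLOR_RGB2HSV)[:,:,:];m=cv2.inRange(hsv,(5,150,60),(16,255,255))
m[:80]=0;m[230:]=0;m[:,:290]=0;m[:,360:]=0
c=max(cv2.findContours(m,0,2)[0],key=cv2.contourArea)
print((cv2.approxPolyDP(c,1.2,True)[:,0]*1.25).astype(int).tolist())
f=p['frame'][90:230,230:360];f=cv2.resize(f,None,fx=4,fy=4,interpolation=cv2.INTER_CUBIC);cv2.imwrite('pics/w3c.png',cv2.cvtColor(np.clip(f*1.4,0,255).astype(np.uint8),cv2.COLOR_RGB2BGR))
E
```

```text
[[ 0.4228 -0.2323  0.004 ]
 [ 0.5328 -0.2207  0.004 ]
 [ 0.434  -0.3336  0.004 ]]
0.11056717393784665 6.037275907253611 0.10193937484266441 6.26971024179265
stand centre [ 0.4834 -0.2771  0.004 ]
0 [[407.0, 219.0], [406.0, 276.0], [385.0, 219.0], [386.0, 276.0], [425.0, 175.0], [423.0, 253.0], [419.0, 181.0], [418.0, 266.0]]
4 [[405.0, 221.0], [408.0, 277.0], [384.0, 222.0], [387.0, 278.0], [422.0, 170.0], [425.0, 248.0], [417.0, 178.0], [420.0, 262.0]]
7 [[404.0, 222.0], [409.0, 277.0], [382.0, 224.0], [389.0, 279.0], [420.0, 167.0], [426.0, 244.0], [415.0, 177.0], [422.0, 260.0]]
10 [[403.0, 223.0], [411.0, 277.0], [381.0, 226.0], [390.0, 280.0], [418.0, 164.0], [428.0, 240.0], [413.0, 175.0], [423.0, 257.0]]
[[392, 150], [391, 178], [393, 200], [390, 203], [388, 235], [393, 275], [400, 277], [411, 275], [412, 261], [426, 260], [426, 248], [428, 243], [422, 171], [417, 172], [416, 178], [402, 180], [400, 173], [398, 150]]
```

View pics/w3c.png

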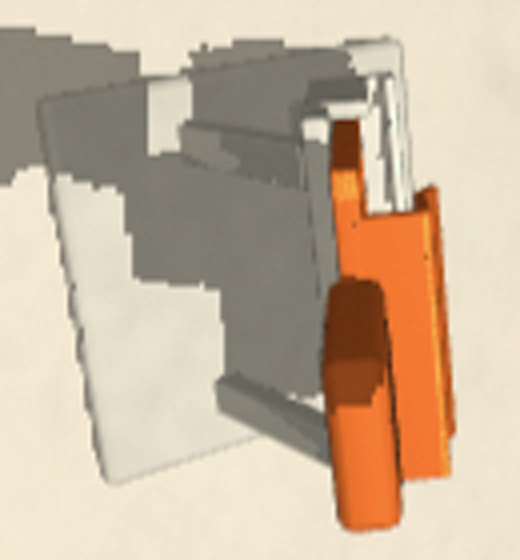

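carry_out(moves=[{"x": 0, "y": -5, "z": 0, "ax": 0, "ay": 0, "az": 6, "jaw": 0}, {"x": 0, "y": -5, "z": 0, "ax": 0, "ay": 0, "az": 6, "jaw": 0}, {"x": 15, "y": -3, "z": -21, "ax": 0, "ay": 0, "az": 6, "jaw": 0}, {"x": 30, "y": -2, "z": -43, "ax": 0, "ay": 0, "az": 6, "jaw": 0}, {"x": 45, "y": 0, "z": -64, "ax": 0, "ay": 0, "az": 6, "jaw": 0}, {"x": 60, "y": 2, "z": -86, "ax": 0, "ay": 0, "az": 6, "jaw": 0}, {"x": 68, "y": 3, "z": -98, "ax": 0, "ay": 0, "az": 6, "jaw": 0}, {"x": 74, "y": 3, "z": -106, "ax": 0, "ay": 0, "az": 6, "jaw": 0}, {"x": 74, "y": 3, "z": -106, "ax": 0, "ay": 0, "az": 6, "jaw": 0}, {"x": 74, "y": 3, "z": -106, "ax": 0, "ay": 0, "az": 6, "jaw": 0}])

```text
time: 7.08
eef_pos: [0.4455, -0.2822, 0.1061]
tool_rot: [0.638, 0.709, 0.223, 0.202]
contact_force: [0.3, 0.4, -0.3]
width: 0.0427
gripper_force: 0.0
```

```bash
python3 - <<'E'
from h import *
s=sensors.read_state();print(s['eef_pos'],s['time'],s['contact_force'],s['width'],s['qpos'])
p=cams.snapshot('wrist');f=p['frame'][130:400,130:530];f=cv2.resize(f,None,fx=2,fy=2,interpolation=cv2.INTER_CUBIC);cv2.imwrite('pics/w4.png',cv2.cvtColor(f,cv2.COLOR_RGB2BGR))
E
```

```text
[ 0.4455 -0.2822  0.1061] 7.075 [ 0.322   0.3785 -0.2574] 0.04274779607885903 [-0.8134 -0.3894 -0.6064  0.9506  0.473   0.7502]
```

View pics/w4.png

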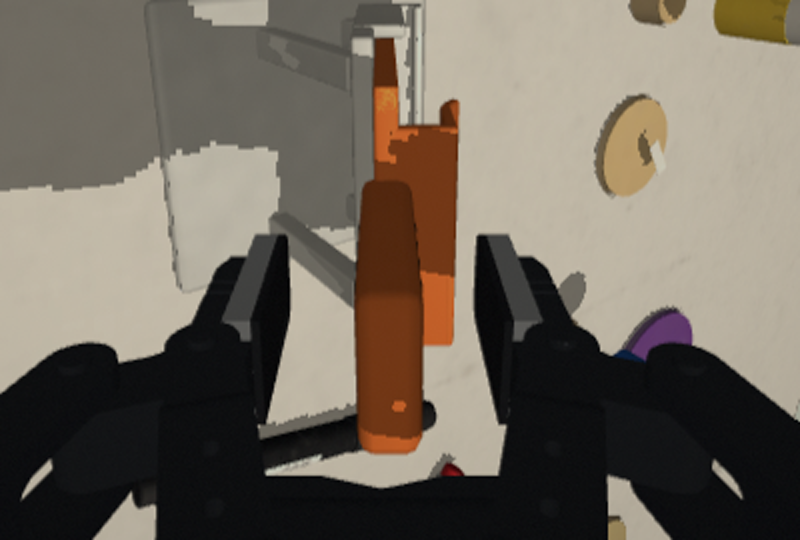

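carry_out(moves=[{"x": 1, "y": 0, "z": 1, "ax": 0, "ay": 0, "az": 0, "jaw": 0.3}, {"x": 1, "y": 0, "z": 1, "ax": 0, "ay": 0, "az": 0, "jaw": 1}, {"x": 1, "y": 0, "z": 1, "ax": 0, "ay": 0, "az": 0, "jaw": 1}, {"x": 1, "y": 0, "z": 1, "ax": 0, "ay": 0, "az": 0, "jaw": 1}, {"x": 1, "y": 0, "z": 1, "ax": 0, "ay": 0, "az": 0, "jaw": 1}, {"x": 1, "y": 0, "z": 1, "ax": 0, "ay": 0, "az": 0, "jaw": 1}], squeeze=50)

```text
time: 7.88
eef_pos: [0.4466, -0.2821, 0.1069]
tool_rot: [0.638, 0.709, 0.223, 0.202]
contact_force: [-2.6, -0.6, 5.7]
width: 0.0114
gripper_force: 49.4
```

carry_out(moves=[{"x": -3, "y": 0, "z": 5, "ax": 0, "ay": 0, "az": 0, "jaw": 1}, {"x": -10, "y": -1, "z": 14, "ax": 0, "ay": 0, "az": 0, "jaw": 1}, {"x": -19, "y": -2, "z": 27, "ax": 0, "ay": 0, "az": 0, "jaw": 1}, {"x": -29, "y": -3, "z": 41, "ax": 0, "ay": 0, "az": 0, "jaw": 1}, {"x": -40, "y": -4, "z": 57, "ax": 0, "ay": 0, "az": 0, "jaw": 1}, {"x": -51, "y": -5, "z": 74, "ax": 0, "ay": 0, "az": 0, "jaw": 1}, {"x": -60, "y": -6, "z": 90, "ax": 0, "ay": 0, "az": 0, "jaw": 1}, {"x": -60, "y": -6, "z": 110, "ax": 0, "ay": 0, "az": 0, "jaw": 1}, {"x": -60, "y": -6, "z": 130, "ax": 0, "ay": 0, "az": 0, "jaw": 1}, {"x": -60, "y": -6, "z": 130, "ax": 0, "ay": 0, "az": 0, "jaw": 1}])

```text
time: 9.12
eef_pos: [0.3863, -0.2881, 0.2373]
tool_rot: [0.638, 0.709, 0.223, 0.202]
contact_force: [0.5, 0.5, -0.9]
width: 0.0114
gripper_force: 49.3
```

```bash
python3 - <<'E'
from h import *
s=sensors.read_state();c=R.from_quat(s['tool_rot'])
t=R.from_euler('z',-2.25,degrees=True)*R.from_matrix(np.array([[0,1,0],[1,0,0],[0,0,-1.]]))
print(np.degrees((t*c.inv()).as_rotvec()),s['time'])
E
```

```text
[-1.0468 35.0335 -8.0641] 9.125
```

carry_out(moves=[{"x": 20, "y": 20, "z": 10, "ax": -0.1, "ay": 5, "az": -1.1, "jaw": 1}, {"x": 50, "y": 60, "z": 20, "ax": -0.3, "ay": 11, "az": -2.5, "jaw": 1}, {"x": 80, "y": 105, "z": 20, "ax": -0.5, "ay": 17, "az": -3.9, "jaw": 1}, {"x": 110, "y": 150, "z": 20, "ax": -0.7, "ay": 24, "az": -5.5, "jaw": 1}, {"x": 140, "y": 195, "z": 20, "ax": -0.9, "ay": 30, "az": -6.9, "jaw": 1}, {"x": 170, "y": 240, "z": 20, "ax": -1.05, "ay": 35, "az": -8.1, "jaw": 1}, {"x": 200, "y": 285, "z": 20, "ax": -1.05, "ay": 35, "az": -8.1, "jaw": 1}, {"x": 216, "y": 315, "z": 18, "ax": -1.05, "ay": 35, "az": -8.1, "jaw": 1}, {"x": 224, "y": 327, "z": 15, "ax": -1.05, "ay": 35, "az": -8.1, "jaw": 1}, {"x": 224, "y": 327, "z": 10, "ax": -1.05, "ay": 35, "az": -8.1, "jaw": 1}, {"x": 224, "y": 327, "z": 10, "ax": -1.05, "ay": 35, "az": -8.1, "jaw": 1}, {"x": 224, "y": 327, "z": 10, "ax": -1.05, "ay": 35, "az": -8.1, "jaw": 1}])

```text
time: 10.62
eef_pos: [0.61, 0.038, 0.2468]
tool_rot: [0.722, 0.692, 0.001, -0.0]
contact_force: [0.4, -0.5, -0.0]
width: 0.0116
gripper_force: 49.3
```

```bash
python3 - <<'E'
from h import *
s=sensors.read_state();print(s['eef_pos'],R.from_quat(s['tool_rot']).as_matrix(),s['time'],s['contact_force'],s['width'],s['qpos'])
p=cams.snapshot('wrist')
import pickle;pickle.dump((p,s),open('w5.pkl','wb'))
for n in('hanger_lip','hanger_foot','far_rim'):
    q=finder.place_of(p,n);print(n,[(np.round(d['position'],3).tolist(),round(d['conf'],2)) for d in q[:2]])
f=p['frame'][100:400,120:520];f=cv2.resize(f,None,fx=2,fy=2,interpolation=cv2.INTER_CUBIC);cv2.imwrite('pics/w5.png',cv2.cvtColor(f,cv2.COLOR_RGB2BGR))
E
```

```text
[0.61   0.038  0.2468] [[ 0.0418  0.9991  0.0008]
 [ 0.9991 -0.0418  0.0009]
 [ 0.001   0.0008 -1.    ]] 10.625 [ 0.4441 -0.5321 -0.0251] 0.011572727355844407 [0.0619 0.2458 0.3867 1.7108 0.0009 1.6744]
hanger_lip [([0.618, 0.037, 0.231], 0.59), ([0.688, -0.11, 0.002], 0.35)]
hanger_foot [([0.618, 0.034, 0.229], 0.63)]
far_rim [([0.615, 0.039, 0.097], 0.88)]
```

View pics/w5.png

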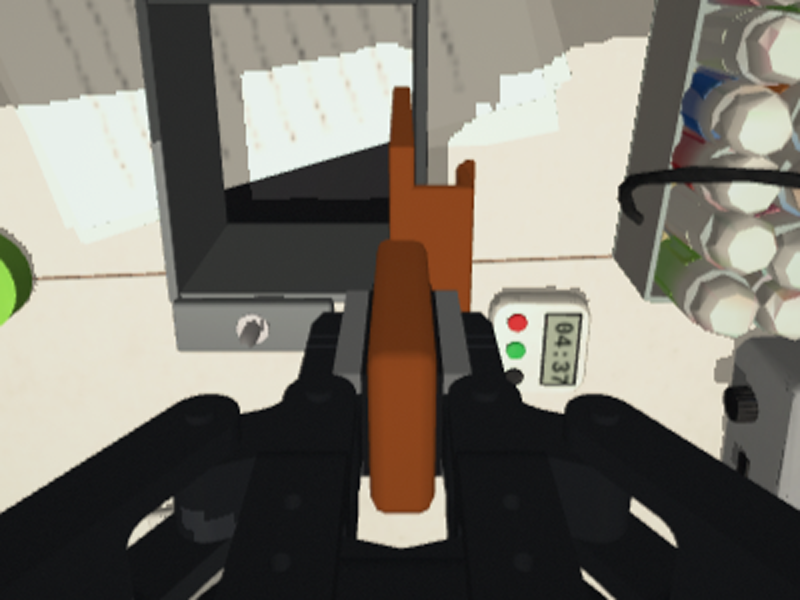

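carry_out(moves=[{"x": 0, "y": 0, "z": -20, "ax": 0, "ay": 0, "az": 0, "jaw": 1}, {"x": 0, "y": 0, "z": -40, "ax": 0, "ay": 0, "az": 0, "jaw": 1}, {"x": 0, "y": 0, "z": -55, "ax": 0, "ay": 0, "az": 0, "jaw": 1}, {"x": 0, "y": 0, "z": -70, "ax": 0, "ay": 0, "az": 0, "jaw": 1}, {"x": 0, "y": 0, "z": -83, "ax": 0, "ay": 0, "az": 0, "jaw": 1}, {"x": 0, "y": 0, "z": -94, "ax": 0, "ay": 0, "az": 0, "jaw": 1}, {"x": 0, "y": 0, "z": -96, "ax": 0, "ay": 0, "az": 0, "jaw": 1}, {"x": 0, "y": 0, "z": -96, "ax": 0, "ay": 0, "az": 0, "jaw": 1}])

```text
time: 11.82
eef_pos: [0.6105, 0.0392, 0.1505]
tool_rot: [0.721, 0.693, 0.001, -0.0]
contact_force: [0.2, 0.1, -0.2]
width: 0.0114
gripper_force: 49.4
```

```bash
python3 - <<'E'
from h import *
s=sensors.read_state();print(s['eef_pos'],s['time'],s['contact_force'],s['width'])
p=cams.snapshot('wrist')
import pickle;pickle.dump((p,s),open('w6.pkl','wb'))
f=p['frame'][60:260,220:460];f=cv2.resize(f,None,fx=3,fy=3,interpolation=cv2.INTER_CUBIC);cv2.imwrite('pics/w6.png',cv2.cvtColor(np.clip(f*1.5,0,255).astype(np.uint8),cv2.COLOR_RGB2BGR))
M=R.from_euler('z',-2.25,degrees=True).as_matrix();o=np.array([.5612,.0409,0])
X=np.array([(55,65,100),(60,70,100),(55,-20,100),(60,-20,100),(55,38,100),(60,38,100)])/1000
print('wall',((proj(p,X@M.T+o,s)-[220,60])*3).round().tolist())
T=R.from_quat(s['tool_rot']).as_matrix();g=np.array(s['eef_pos'])-T@[0,0,.017]
H=np.array([(3,30,-57),(14,30,-57),(20,30,-57),(3,30,-32),(14,30,-32)])/1000
H=np.c_[H[:,1],H[:,0],-H[:,2]]
print('lip',((proj(p,H@T.T+g,s)-[220,60])*3).round().tolist())
E
```

```text
[0.6105 0.0392 0.1505] 11.825 [ 0.1671  0.0892 -0.2428] 0.011429424577721692
wall [[334.0, 157.0], [361.0, 128.0], [330.0, 574.0], [354.0, 574.0], [332.0, 301.0], [358.0, 301.0]]
lip [[319.0, 354.0], [379.0, 354.0], [412.0, 354.0], [322.0, 394.0], [390.0, 394.0]]
```

View pics/w6.png

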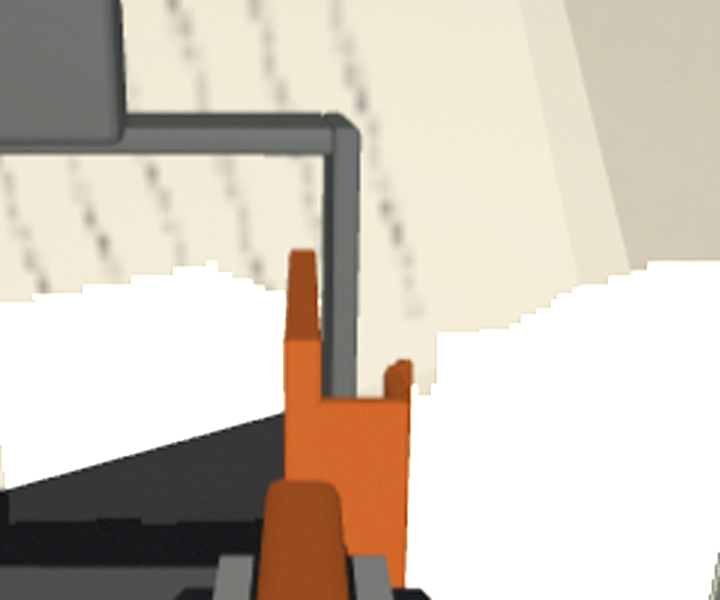

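carry_out(moves=[{"x": -1.5, "y": 0, "z": 0, "ax": 0, "ay": 0, "az": 0, "jaw": 1}, {"x": -1.5, "y": 0, "z": -8, "ax": 0, "ay": 0, "az": 0, "jaw": 1}, {"x": -1.5, "y": 0, "z": -16, "ax": 0, "ay": 0, "az": 0, "jaw": 1}, {"x": -1.5, "y": 0, "z": -23, "ax": 0, "ay": 0, "az": 0, "jaw": 1}, {"x": -1.5, "y": 0, "z": -28, "ax": 0, "ay": 0, "az": 0, "jaw": 1}, {"x": -1.5, "y": 0, "z": -31, "ax": 0, "ay": 0, "az": 0, "jaw": 1}, {"x": -1.5, "y": 0, "z": -32, "ax": 0, "ay": 0, "az": 0, "jaw": 1}, {"x": -1.5, "y": 0, "z": -33, "ax": 0, "ay": 0, "az": 0, "jaw": 1}, {"x": -1.5, "y": 0, "z": -33, "ax": 0, "ay": 0, "az": 0, "jaw": 1}])

```text
time: 13.0
eef_pos: [0.609, 0.0392, 0.1174]
tool_rot: [0.721, 0.693, 0.001, -0.0]
contact_force: [0.3, 0.5, 0.2]
width: 0.0117
gripper_force: 49.4
```

carry_out(moves=[{"x": 0, "y": 0, "z": -0.5, "ax": 0, "ay": 0, "az": 0, "jaw": 1}, {"x": 0, "y": 0, "z": -1, "ax": 0, "ay": 0, "az": 0, "jaw": 1}, {"x": 0, "y": 0, "z": -1.5, "ax": 0, "ay": 0, "az": 0, "jaw": 1}, {"x": 0, "y": 0, "z": -2, "ax": 0, "ay": 0, "az": 0, "jaw": 1}, {"x": 0, "y": 0, "z": -2, "ax": 0, "ay": 0, "az": 0, "jaw": 1}])

```text
time: 13.62
eef_pos: [0.6089, 0.0392, 0.1152]
tool_rot: [0.721, 0.693, 0.0, -0.0]
contact_force: [1.3, 0.1, -0.1]
width: 0.0116
gripper_force: 49.4
```

carry_out(moves=[{"x": 0, "y": 0, "z": -0.5, "ax": 0, "ay": 0, "az": 0, "jaw": 1}, {"x": 0, "y": 0, "z": -1, "ax": 0, "ay": 0, "az": 0, "jaw": 1}, {"x": 0, "y": 0, "z": -1.5, "ax": 0, "ay": 0, "az": 0, "jaw": 1}, {"x": 0, "y": 0, "z": -1.5, "ax": 0, "ay": 0, "az": 0, "jaw": 1}])

```text
time: 14.12
eef_pos: [0.609, 0.0392, 0.114]
tool_rot: [0.721, 0.693, 0.001, -0.0]
contact_force: [-0.3, 0.4, 2.1]
width: 0.0113
gripper_force: 49.7
```

carry_out(moves=[{"x": 0, "y": 0, "z": -0.5, "ax": 0, "ay": 0, "az": 0, "jaw": 1}, {"x": 0, "y": 0, "z": -0.8, "ax": 0, "ay": 0, "az": 0, "jaw": 1}, {"x": 0, "y": 0, "z": -0.8, "ax": 0, "ay": 0, "az": 0, "jaw": 1}])

```text
time: 14.5
eef_pos: [0.609, 0.0393, 0.1139]
tool_rot: [0.721, 0.693, 0.001, 0.0]
contact_force: [-2.5, 0.4, 7.0]
width: 0.0114
gripper_force: 50.5
```

carry_out(moves=[{"x": 0, "y": 0, "z": 0, "ax": 0, "ay": 0, "az": 0, "jaw": 0.6}, {"x": 0, "y": 0, "z": 0, "ax": 0, "ay": 0, "az": 0, "jaw": 0.2}, {"x": 0, "y": 0, "z": 0, "ax": 0, "ay": 0, "az": 0, "jaw": 0.2}, {"x": 0, "y": 0, "z": 0, "ax": 0, "ay": 0, "az": 0, "jaw": 0.2}, {"x": 0, "y": 0, "z": 10, "ax": 0, "ay": 0, "az": 0, "jaw": 0.2}, {"x": 0, "y": 0, "z": 30, "ax": 0, "ay": 0, "az": 0, "jaw": 0.2}, {"x": 0, "y": 0, "z": 60, "ax": 0, "ay": 0, "az": 0, "jaw": 0.2}, {"x": 0, "y": 0, "z": 100, "ax": 0, "ay": 0, "az": 0, "jaw": 0.2}, {"x": 0, "y": 20, "z": 150, "ax": 0, "ay": 0, "az": 0, "jaw": 0}, {"x": -20, "y": 40, "z": 200, "ax": 0, "ay": 0, "az": 0, "jaw": 0}, {"x": -20, "y": 40, "z": 200, "ax": 0, "ay": 0, "az": 0, "jaw": 0}])

```text
time: 15.88
eef_pos: [0.5889, 0.0804, 0.3187]
tool_rot: [0.721, 0.693, 0.004, 0.002]
contact_force: [1.3, 0.0, -0.3]
width: 0.043
gripper_force: 0.0
```

```bash
python3 - <<'E'
from h import *
s=sensors.read_state();print(s['eef_pos'],s['time'],s['contact_force'],s['width'],s['qpos'])
p=cams.snapshot('wrist')
import pickle;pickle.dump((p,s),open('w7.pkl','wb'))
for n in('hanger_grip','hanger_lip','far_rim','cover_seat'):
    q=finder.place_of(p,n);print(n,[(np.round(d['position'],3).tolist(),round(d['conf'],2)) for d in q[:2]])
f=p['frame'][60:260,220:460];f=cv2.resize(f,None,fx=3,fy=3,interpolation=cv2.INTER_CUBIC);cv2.imwrite('pics/w7.png',cv2.cvtColor(np.clip(f*1.5,0,255).astype(np.uint8),cv2.COLOR_RGB2BGR))
E
```

```text
[0.5889 0.0804 0.3187] 15.875 [ 1.2844  0.0222 -0.3385] 0.042981998659736564 [0.1351 0.2479 0.5333 1.8478 0.0012 1.7447]
hanger_grip [([0.609, 0.042, 0.129], 0.68)]
hanger_lip [([0.62, 0.037, 0.098], 0.71)]
far_rim []
cover_seat [([0.543, 0.049, 0.106], 0.8), ([0.464, -0.278, -0.001], 0.17)]
```

View pics/w7.png

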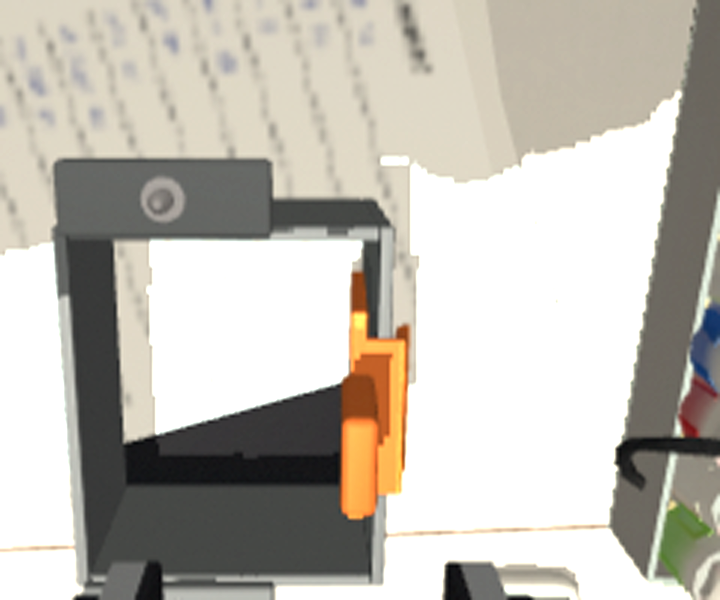

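The hanger (crop 360,440) hangs upright on the far wall (380,400), and the +y pin shows at (160,200). I've already viewed more pictures than allowed, so from here I'll measure numerically only.

carry_out(moves=[{"x": -15, "y": -8, "z": 0, "ax": 0, "ay": 0, "az": 10, "jaw": 0}, {"x": -30, "y": -16, "z": 0, "ax": 0, "ay": 0, "az": 20, "jaw": 0}, {"x": -45, "y": -24, "z": 0, "ax": 0, "ay": 0, "az": 30, "jaw": 0}, {"x": -60, "y": -32, "z": 0, "ax": 0, "ay": 0, "az": 40, "jaw": 0}, {"x": -79, "y": -38, "z": 0, "ax": 0, "ay": 0, "az": 50, "jaw": 0}, {"x": -79, "y": -38, "z": 0, "ax": 0, "ay": 0, "az": 60, "jaw": 0}, {"x": -79, "y": -38, "z": 0, "ax": 0, "ay": 0, "az": 70, "jaw": 0}, {"x": -79, "y": -38, "z": 0, "ax": 0, "ay": 0, "az": 80, "jaw": 0}, {"x": -79, "y": -38, "z": 0, "ax": 0, "ay": 0, "az": 90, "jaw": 0}, {"x": -79, "y": -38, "z": 0, "ax": 0, "ay": 0, "az": 90, "jaw": 0}, {"x": -79, "y": -38, "z": 0, "ax": 0, "ay": 0, "az": 90, "jaw": 0}])

```text
time: 17.5
eef_pos: [0.5098, 0.041, 0.3125]
tool_rot: [0.022, 1.0, 0.0, -0.001]
contact_force: [-0.5, -0.3, -0.5]
width: 0.0426
gripper_force: 0.0
```

```bash
cat > pins.py <<'E'
from h import *
def pins(p,s,c=(.5612,.0409),yaw=-2.25,z=.106):
    M=R.from_euler('z',yaw,degrees=True).as_matrix();o=np.array([*c,0])
    X=np.array([(-20,80,z*1e3),(-20,-80,z*1e3)])/1000@M.T+o;uv=proj(p,X,s);g=cv2.cvtColor(p['frame'],cv2.COLOR_RGB2GRAY);out=[]
    for x,(u,v) in zip(X,uv):
        best=None;w=12;a,b=int(round(u))-w,int(round(v))-w
        t=cv2.resize(g[b:b+2*w,a:a+2*w],None,fx=8,fy=8,interpolation=cv2.INTER_CUBIC)
        t=cv2.GaussianBlur(t,(0,0),3)
        c=cv2.HoughCircles(t,cv2.HOUGH_GRADIENT_ALT,1,20,param1=60,param2=.5,minRadius=20,maxRadius=75)
        print('pred',u.round(1),v.round(1),'8mm r px',8*4e-3*p['fx']/abs((ext(p,s)[0]@x+ext(p,s)[1])[2]))
        if c is not None:
            for cu,cv,r in c.reshape(-1,3): q=np.array([a+(cu+.5)/8-.5,b+(cv+.5)/8-.5]);print('  ',q,r,onz(p,q,z,s)[0][:2])
        print((g[b:b+2*w,a:a+2*w]).tolist() if c is None else '')
E
python3 - <<'E'
from pins import *
import pickle
p,s=pickle.load(open('w2.pkl','rb'));print('old');pins(p,s)
s=sensors.read_state();print(s['eef_pos'],s['time'],s['qpos'])
p=cams.snapshot('wrist');pickle.dump((p,s),open('w8.pkl','wb'))
save(p,'w8.png');pins(p,s)
q=finder.place_of(p,'cover_seat');print(q[:1])
E
```

```text
old
pred 320.3 114.3 8mm r px 30.468253506556383
   [319.8125 114.0625] 59.21284 [0.5438 0.1219]

pred 314.5 251.7 8mm r px 26.82138670051739
   [313.6875 251.6875] 25.226881 [ 0.5371 -0.0383]

[0.5098 0.041  0.3125] 17.5 [0.08   0.0432 0.2906 1.8201 0.0004 0.1246]
pred 397.2 194.0 8mm r px 29.897461911777004
[[53, 37, 50, 58, 59, 59, 59, 59, 59, 59, 58, 60, 59, 59, 59, 59, 58, 58, 58, 58, 59, 59, 59, 59], [53, 37, 51, 57, 58, 59, 60, 59, 58, 59, 59, 59, 59, 59, 59, 59, 58, 58, 59, 58, 59, 60, 59, 59], [53, 38, 52, 58, 59, 59, 60, 59, 58, 59, 59, 59, 59, 59, 59, 59, 58, 58, 58, 59, 59, 59, 59, 58], [54, 38, 52, 57, 59, 59, 59, 59, 59, 60, 59, 59, 59, 59, 59, 59, 58, 59, 58, 60, 58, 59, 59, 59], [52, 39, 52, 58, 59, 59, 59, 59, 59, 59, 59, 59, 59, 59, 59, 59, 59, 59, 59, 58, 59, 59, 58, 59], [47, 40, 53, 58, 58, 58, 59, 59, 59, 60, 59, 65, 67, 70, 71, 71, 63, 59, 59, 59, 58, 59, 59, 59], [48, 40, 53, 59, 59, 59, 59, 58, 60, 67, 74, 84, 85, 90, 89, 91, 81, 73, 63, 59, 59, 59, 59, 59], [48, 41, 54, 60, 59, 59, 59, 59, 65, 84, 95, 95, 95, 95, 93, 96, 96, 92, 81, 64, 58, 59, 59, 59], [46,
[... 3778 characters left out ...]
05, 105, 105, 105, 88, 93, 108, 143, 139, 114, 105, 105, 105, 105, 105, 104, 105, 104], [193, 128, 101, 104, 105, 105, 105, 105, 105, 105, 106, 105, 105, 105, 105, 104, 105, 105, 105, 105, 105, 105, 105, 104], [194, 134, 100, 104, 105, 105, 105, 105, 105, 105, 105, 105, 105, 105, 105, 105, 106, 105, 105, 105, 105, 105, 105, 106], [194, 154, 102, 105, 105, 105, 105, 106, 106, 105, 105, 105, 105, 106, 105, 105, 105, 105, 105, 105, 105, 105, 105, 105], [195, 169, 103, 104, 105, 105, 105, 105, 104, 105, 105, 105, 105, 105, 105, 105, 105, 105, 105, 105, 105, 105, 105, 106], [195, 194, 111, 106, 105, 105, 105, 105, 105, 105, 105, 105, 105, 105, 104, 105, 105, 105, 105, 105, 104, 105, 105, 105]]
[]
```

carry_out(moves=[{"x": -10, "y": 35, "z": 0, "ax": 0, "ay": 0, "az": -10, "jaw": 0}, {"x": -20, "y": 75, "z": 0, "ax": 0, "ay": 0, "az": -20, "jaw": 0}, {"x": -30, "y": 115, "z": 0, "ax": 0, "ay": 0, "az": -30, "jaw": 0}, {"x": -40, "y": 155, "z": 0, "ax": 0, "ay": 0, "az": -40, "jaw": 0}, {"x": -50, "y": 195, "z": -10, "ax": 0, "ay": 0, "az": -50, "jaw": 0}, {"x": -60, "y": 235, "z": -30, "ax": 0, "ay": 0, "az": -60, "jaw": 0}, {"x": -68, "y": 280, "z": -60, "ax": 0, "ay": 0, "az": -70, "jaw": 0}, {"x": -68, "y": 310, "z": -90, "ax": 0, "ay": 0, "az": -80, "jaw": 0}, {"x": -68, "y": 326, "z": -112, "ax": 0, "ay": 0, "az": -86, "jaw": 0}, {"x": -68, "y": 326, "z": -112, "ax": 0, "ay": 0, "az": -86, "jaw": 0}, {"x": -68, "y": 326, "z": -112, "ax": 0, "ay": 0, "az": -86, "jaw": 0}, {"x": -68, "y": 326, "z": -112, "ax": 0, "ay": 0, "az": -86, "jaw": 0}])

```text
time: 19.1
eef_pos: [0.4425, 0.3668, 0.2025]
tool_rot: [0.697, 0.717, 0.001, -0.0]
contact_force: [0.5, -0.1, -0.7]
width: 0.0426
gripper_force: 0.0
```

```bash
cat > cov.py <<'E'
from h import *
def cover(p,s,z,zh=None):
    hsv=cv2.cvtColor(p['frame'],cv2.COLOR_RGB2HSV)
    m=cv2.inRange(hsv,(100,130,40),(125,255,255))
    cs,hi=cv2.findContours(m,cv2.RETR_CCOMP,cv2.CHAIN_APPROX_NONE)
    for c,h in zip(cs,hi[0]):
        A=cv2.contourArea(c)
        if h[3]>=0 and A>40:
            u=cv2.minEnclosingCircle(c);mo=cv2.moments(c);e=[mo['m10']/mo['m00'],mo['m01']/mo['m00']]
            print('hole',A,e,onz(p,e,z,s)[0])
        if h[3]<0 and A>2000:
            w=onz(p,c[:,0,:],z,s)[:,:2].astype(np.float32);print('rect',cv2.minAreaRect(w))
E
python3 - <<'E'
from cov import *
import pickle
s=sensors.read_state();T=R.from_quat(s['tool_rot']).as_matrix();print(s['eef_pos'],s['time'],s['qpos'],np.degrees(np.arctan2(T[1,1],T[0,1])))
p=cams.snapshot('wrist');pickle.dump((p,s),open('w9.pkl','wb'));cover(p,s,.006)
E
```

```text
[0.4425 0.3668 0.2025] 19.1 [0.6918 0.1346 0.1721 1.6054 0.0006 2.233 ] 1.6947503193921833
rect ((0.4419514536857605, 0.33660033345222473), (0.18598683178424835, 0.08406117558479309), 1.7001456022262573)
hole 102.0 [395.31535947712416, 195.82516339869278] [0.5214 0.339  0.006 ]
hole 103.5 [242.85185185185182, 195.13365539452494] [0.3627 0.335  0.006 ]
```

carry_out(moves=[{"x": -0.5, "y": -15, "z": -40, "ax": 0, "ay": 0, "az": 0, "jaw": 0}, {"x": -0.5, "y": -30, "z": -90, "ax": 0, "ay": 0, "az": 0, "jaw": 0}, {"x": -0.5, "y": -30, "z": -135, "ax": 0, "ay": 0, "az": 0, "jaw": 0}, {"x": -0.5, "y": -30, "z": -165, "ax": 0, "ay": 0, "az": 0, "jaw": 0}, {"x": -0.5, "y": -30, "z": -182, "ax": 0, "ay": 0, "az": 0, "jaw": 0}, {"x": -0.5, "y": -30, "z": -191, "ax": 0, "ay": 0, "az": 0, "jaw": 0}, {"x": -0.5, "y": -30, "z": -191, "ax": 0, "ay": 0, "az": 0, "jaw": 0}, {"x": -0.5, "y": -30, "z": -191, "ax": 0, "ay": 0, "az": 0, "jaw": 0.3}, {"x": -0.5, "y": -30, "z": -191, "ax": 0, "ay": 0, "az": 0, "jaw": 1}, {"x": -0.5, "y": -30, "z": -191, "ax": 0, "ay": 0, "az": 0, "jaw": 1}, {"x": -0.5, "y": -30, "z": -191, "ax": 0, "ay": 0, "az": 0, "jaw": 1}, {"x": -0.5, "y": -30, "z": -191, "ax": 0, "ay": 0, "az": 0, "jaw": 1}], squeeze=70)

```text
time: 20.65
eef_pos: [0.442, 0.3376, 0.0111]
tool_rot: [0.697, 0.717, 0.001, -0.0]
contact_force: [0.2, 0.4, 5.8]
width: 0.013
gripper_force: 69.1
```

carry_out(moves=[{"x": 0, "y": 0, "z": 5, "ax": 0, "ay": 0, "az": 0, "jaw": 1}, {"x": 0, "y": 0, "z": 25, "ax": 0, "ay": 0, "az": 0, "jaw": 1}, {"x": 0, "y": 0, "z": 70, "ax": 0, "ay": 0, "az": 0, "jaw": 1}, {"x": 0, "y": 0, "z": 120, "ax": 0, "ay": 0, "az": 0, "jaw": 1}, {"x": 0, "y": 0, "z": 170, "ax": 0, "ay": 0, "az": 0, "jaw": 1}, {"x": 0, "y": 0, "z": 220, "ax": 0, "ay": 0, "az": 0, "jaw": 1}, {"x": 10, "y": -30, "z": 240, "ax": 0, "ay": 0, "az": 9, "jaw": 1}, {"x": 20, "y": -65, "z": 240, "ax": 0, "ay": 0, "az": 18, "jaw": 1}, {"x": 30, "y": -100, "z": 240, "ax": 0, "ay": 0, "az": 27, "jaw": 1}, {"x": 40, "y": -135, "z": 240, "ax": 0, "ay": 0, "az": 36, "jaw": 1}, {"x": 50, "y": -165, "z": 240, "ax": 0, "ay": 0, "az": 45, "jaw": 1}, {"x": 60, "y": -195, "z": 240, "ax": 0, "ay": 0, "az": 54, "jaw": 1}, {"x": 70, "y": -225, "z": 240, "ax": 0, "ay": 0, "az": 63, "jaw": 1}, {"x": 80, "y": -255, "z": 240, "ax": 0, "ay": 0, "az": 72, "jaw": 1}, {"x": 90, "y": -280, "z": 240, "ax": 0, "ay": 0, "az": 80, "jaw": 1}, {"x": 98, "y": -295.5, "z": 240, "ax": 0, "ay": 0, "az": 86, "jaw": 1}, {"x": 98, "y": -295.5, "z": 240, "ax": 0, "ay": 0, "az": 86, "jaw": 1}, {"x": 98, "y": -295.5, "z": 240, "ax": 0, "ay": 0, "az": 86, "jaw": 1}])

```text
time: 22.9
eef_pos: [0.5392, 0.042, 0.2499]
tool_rot: [0.021, 1.0, 0.0, -0.001]
contact_force: [0.0, 0.3, -1.6]
width: 0.0126
gripper_force: 68.4
```

```bash
python3 - <<'E'
from cov import *
import pickle
s=sensors.read_state();T=R.from_quat(s['tool_rot']).as_matrix();print(s['eef_pos'],s['time'],s['qpos'],np.degrees(np.arctan2(T[1,1],T[0,1])),T[:,2],s['contact_force'],s['width'])
z=s['eef_pos'][2]-.005
p=cams.snapshot('wrist');pickle.dump((p,s),open('w10.pkl','wb'));cover(p,s,z)
# edges of plate in view: far-side edge (tool +x 42mm) and holes predicted
H=np.array([(0,.08,-.0),(0,-.08,0),(.042,.093,0),(.042,-.093,0),(-.042,.093,0)])+[0,0,.005]
print(proj(p,H@T.T+s['eef_pos'],s).round(1).tolist())
for c in('side','scene'):
    q=cams.snapshot(c);print(c,[(np.round(d['position'],4),round(d['conf'],2)) for n in('cover','cover_grip') for d in finder.place_of(q,n)[:1]])
E
```

```text
[0.5392 0.042  0.2499] 22.9 [0.0775 0.0741 0.1987 1.6968 0.0006 0.1197] 87.58489768225688 [-0.0014  0.0004 -1.    ] [ 0.0345  0.3078 -1.5595] 0.01255101839663879
rect ((0.5477050542831421, 0.041648440062999725), (0.18651120364665985, 0.10163944214582443), 87.38493347167969)
hole 298.5 [483.22948073701843, 256.6342825237297] [0.542  0.1205 0.2449]
hole 297.5 [157.68515406162464, 256.43753501400556] [ 0.5354 -0.0363  0.2449]
[[486.3, 257.6], [154.7, 257.3], [529.5, 172.9], [111.5, 172.5], [499.2, 330.0]]
side [(array([0.5422, 0.0434, 0.2393]), 0.86), (array([0.5381, 0.0399, 0.2624]), 0.67)]
scene [(array([0.5368, 0.0456, 0.2381]), 0.77), (array([0.5422, 0.0465, 0.2618]), 0.68)]
```

carry_out(moves=[{"x": 1, "y": 0, "z": -30, "ax": 0, "ay": 0, "az": 0, "jaw": 1}, {"x": 1, "y": 0, "z": -60, "ax": 0, "ay": 0, "az": 0, "jaw": 1}, {"x": 1, "y": 0, "z": -85, "ax": 0, "ay": 0, "az": 0, "jaw": 1}, {"x": 1, "y": 0, "z": -102, "ax": 0, "ay": 0, "az": 0, "jaw": 1}, {"x": 1, "y": 0, "z": -110, "ax": 0, "ay": 0, "az": 0, "jaw": 1}, {"x": 1, "y": 0, "z": -113, "ax": 0, "ay": 0, "az": 0, "jaw": 1}, {"x": 1, "y": 0, "z": -113, "ax": 0, "ay": 0, "az": 0, "jaw": 1}])

```text
time: 24.12
eef_pos: [0.5407, 0.0417, 0.1376]
tool_rot: [0.02, 1.0, 0.0, -0.0]
contact_force: [0.3, -0.7, -1.7]
width: 0.0129
gripper_force: 68.4
```

```bash
python3 - <<'E'
from cov import *
import pickle
s=sensors.read_state();print(s['eef_pos'],s['time'],s['contact_force'])
p=cams.snapshot('wrist');pickle.dump((p,s),open('w11.pkl','wb'));cover(p,s,s['eef_pos'][2]-.008)
g=cv2.cvtColor(p['frame'],cv2.COLOR_RGB2GRAY)
for u in(158,483): print(g[242:272,u-16:u+16:1].tolist() if 0 else cv2.resize(g[242:272,u-18:u+18],(18,15),interpolation=cv2.INTER_AREA))
# where should pin tips/washers appear
c=np.array([.5410,.0422]);M=R.from_euler('z',-2.3,degrees=True).as_matrix()
for z in(.122,.106):print(z,proj(p,np.array([(0,.08,0),(0,-.08,0)])@M.T+[*c,z],s).round(1).tolist())
E
```

```text
[0.5407 0.0417 0.1376] 24.125 [ 0.255  -0.7036 -1.7226]
rect ((0.5490650534629822, 0.041365012526512146), (0.19027931988239288, 0.09974360466003418), 87.48077392578125)
hole 286.5 [483.44909831297264, 256.652123327516] [0.545  0.1218 0.1296]
hole 285.5 [157.40338587273789, 256.4226503210741] [ 0.5386 -0.0385  0.1296]
[[ 90  89  90  90  90  90  90  90  90  90  90  90  90  90  90  90  90  90]
 [ 90  90  90  90  90  90  90  90  90  90  90  90  90  90  90  90  90  90]
 [ 90  90  90  90  89  87  86  87  89  91  90  90  90  91  91  91  91  91]
 [ 90  90  89  82  82 144 166 168 153 100  89  90  91  91  91  91  91  91]
 [ 89  86  71  51 126 225 225 225 224 147  97  82  89  90  91  91  90  91]
 [ 89  71  52  31 148 225 224 224 224 160 105  72  82  90  90  90  90  90]
 [ 83  63  38  31 127 225 225 225 224 178 121  75  71  85  90  90  90  90]
 [ 78  61  32  31  72 222 225 225 225 196 122  75  72  77  89  90  90  90]
 [ 76  64  33  32  33 179 225 225 225 211 123  93  72  73  85  90  90  90]
 [ 80  68  40  33  33  52 180 225 225 225 125 101  72  72  83  90  90  90]
 [ 86  70  58  35  34  34  53 1
[... 848 characters left out ...]
 182  49  31  40  47]
 [ 53  53  52  52  53  70  72  72  72  80 144 147 147 139  40  31  39  46]
 [ 53  53  53  53  57  72  72  72  71  99 151 147 139  84  31  31  39  45]
 [ 53  53  53  52  59  72  72  72  71 110 150 131  75  35  33  32  43  47]
 [ 53  53  53  51  58  72  72  71  71 117 129  75  36  34  33  35  47  49]
 [ 53  52  53  53  50  52  60  63  57  65  48  37  35  35  35  45  48  52]
 [ 53  53  53  53  51  44  38  37  37  37  36  37  37  38  45  48  51  52]
 [ 52  52  53  53  52  50  46  40  38  38  38  38  43  48  50  51  52  52]
 [ 52  53  52  52  52  52  51  50  48  48  48  49  50  51  52  52  52  52]]
0.122 [[477.6, 248.1], [165.2, 248.0]]
0.106 [[465.1, 235.2], [177.6, 235.0]]
```

carry_out(moves=[{"x": -0.8, "y": 0.4, "z": -1, "ax": 0, "ay": 0, "az": 0, "jaw": 1}, {"x": -0.8, "y": 0.4, "z": -3, "ax": 0, "ay": 0, "az": 0, "jaw": 1}, {"x": -0.8, "y": 0.4, "z": -5, "ax": 0, "ay": 0, "az": 0, "jaw": 1}, {"x": -0.8, "y": 0.4, "z": -7, "ax": 0, "ay": 0, "az": 0, "jaw": 1}, {"x": -0.8, "y": 0.4, "z": -7, "ax": 0, "ay": 0, "az": 0, "jaw": 1}])

```text
time: 24.8
eef_pos: [0.5395, 0.0421, 0.1297]
tool_rot: [0.02, 1.0, 0.0, -0.001]
contact_force: [-0.1, -0.4, -1.0]
width: 0.0131
gripper_force: 68.4
```

carry_out(moves=[{"x": 0, "y": 0, "z": -2, "ax": 0, "ay": 0, "az": 0, "jaw": 1}, {"x": 0, "y": 0, "z": -4, "ax": 0, "ay": 0, "az": 0, "jaw": 1}, {"x": 0, "y": 0, "z": -5.5, "ax": 0, "ay": 0, "az": 0, "jaw": 1}, {"x": 0, "y": 0, "z": -5.5, "ax": 0, "ay": 0, "az": 0, "jaw": 1}])

```text
time: 25.3
eef_pos: [0.5396, 0.0421, 0.1243]
tool_rot: [0.02, 1.0, 0.0, -0.001]
contact_force: [0.6, -0.8, -1.7]
width: 0.0127
gripper_force: 68.4
```

```bash
python3 - <<'E'
from cov import *
s=sensors.read_state();print(s['eef_pos'],s['time'],s['contact_force'],s['moment'])
p=cams.snapshot('wrist');g=cv2.cvtColor(p['frame'],cv2.COLOR_RGB2GRAY)
for u in(158,483): print(cv2.resize(g[242:272,u-18:u+18],(18,15),interpolation=cv2.INTER_AREA))
c=np.array([.5410,.0422]);M=R.from_euler('z',-2.3,degrees=True).as_matrix()
print(proj(p,np.array([(0,.08,0),(0,-.08,0)])@M.T+[*c,.122],s).round(1).tolist())
E
```

```text
[0.5396 0.0421 0.1243] 25.3 [ 0.5874 -0.8452 -1.6778] [-0.0264 -0.059   0.0056]
[[ 89  90  90  90  90  90  89  90  90  90  90  90  90  90  90  90  90  90]
 [ 89  90  90  90  90  90  90  90  90  90  90  90  90  91  90  90  90  90]
 [ 90  90  90  90  89  87  87  87  89  90  90  91  91  90  90  91  90  91]
 [ 90  90  89  79  67  70  87  97  94  90  89  90  90  91  91  90  91  91]
 [ 89  86  67  41  52  72  99 117 115 110  98  88  89  90  90  90  90  90]
 [ 89  70  51  31  55  82 119 122 120 115 108  97  88  90  90  90  90  90]
 [ 84  56  34  30  50 102 129 128 123 115 107  98  86  85  90  90  90  90]
 [ 78  61  32  31  39 113 135 131 123 115 105  94  83  78  89  90  90  90]
 [ 76  64  33  32  32 127 138 131 121 110  99  88  78  79  86  90  90  90]
 [ 79  67  41  32  33  89  84 112 114 102  90  81  74 103  86  90  90  90]
 [ 86  70  57  34  34  35  39  60 100  91  81  74  71  71  83  90  90  90]
 [ 89  80  71  47  35  36  37  44  72  61  60  59  56  67  87  89  89  90]
 [ 89  88  77  71  55  41  38  38  42  43  44  44  55  80  89  90  90  90]
 [ 89  89  88  79  76  64  55  43  45  49  48
[... 294 characters left out ...]
53 52 52 54 61 66 71 67 48 48 52 52 52]
 [53 52 53 52 53 53 54 62 79 88 89 91 93 62 37 43 50 52]
 [53 52 53 53 53 54 71 85 88 90 91 92 89 75 34 35 43 52]
 [52 53 53 53 53 64 82 86 88 90 92 94 93 80 33 31 41 47]
 [53 52 53 52 53 72 78 82 87 89 94 96 96 81 34 30 39 46]
 [52 52 52 53 65 74 75 80 84 89 93 97 99 93 37 31 39 46]
 [52 53 53 52 76 94 72 75 80 85 91 94 75 77 38 32 43 47]
 [53 52 53 52 59 75 71 71 75 80 86 57 36 37 36 35 46 49]
 [53 52 53 52 50 51 60 60 57 59 73 47 36 35 35 44 48 51]
 [53 52 52 52 51 44 38 37 38 37 38 38 36 37 44 49 51 52]
 [53 52 53 52 52 50 46 40 39 39 38 38 43 49 49 51 53 52]
 [52 53 53 52 52 52 51 50 48 48 48 49 50 51 52 53 52 52]]
[[488.8, 262.9], [152.9, 262.7]]
```

carry_out(moves=[{"x": 0, "y": 0, "z": -2, "ax": 0, "ay": 0, "az": 0, "jaw": 1}, {"x": 0, "y": 0, "z": -4, "ax": 0, "ay": 0, "az": 0, "jaw": 1}, {"x": 0, "y": 0, "z": -5.5, "ax": 0, "ay": 0, "az": 0, "jaw": 1}, {"x": 0, "y": 0, "z": -6.5, "ax": 0, "ay": 0, "az": 0, "jaw": 1}, {"x": 0, "y": 0, "z": -6.5, "ax": 0, "ay": 0, "az": 0, "jaw": 1}])

```text
time: 25.98
eef_pos: [0.5396, 0.0421, 0.1179]
tool_rot: [0.02, 1.0, 0.0, -0.001]
contact_force: [0.1, -0.2, -0.8]
width: 0.0128
gripper_force: 68.4
```

carry_out(moves=[{"x": 0, "y": 0, "z": -0.5, "ax": 0, "ay": 0, "az": 0, "jaw": 1}, {"x": 0, "y": 0, "z": -1, "ax": 0, "ay": 0, "az": 0, "jaw": 1}, {"x": 0, "y": 0, "z": -1.5, "ax": 0, "ay": 0, "az": 0, "jaw": 1}, {"x": 0, "y": 0, "z": -1.5, "ax": 0, "ay": 0, "az": 0, "jaw": 1}])

```text
time: 26.48
eef_pos: [0.5397, 0.0421, 0.1171]
tool_rot: [0.02, 1.0, 0.0, -0.0]
contact_force: [-2.7, 0.6, 5.9]
width: 0.0131
gripper_force: 69.3
```

Seated. Release and rise.

carry_out(moves=[{"x": 0, "y": 0, "z": 0, "ax": 0, "ay": 0, "az": 0, "jaw": 0.6}, {"x": 0, "y": 0, "z": 0, "ax": 0, "ay": 0, "az": 0, "jaw": 0.2}, {"x": 0, "y": 0, "z": 0, "ax": 0, "ay": 0, "az": 0, "jaw": 0.2}, {"x": 0, "y": 0, "z": 0, "ax": 0, "ay": 0, "az": 0, "jaw": 0.2}, {"x": 0, "y": 0, "z": 10, "ax": 0, "ay": 0, "az": 0, "jaw": 0.2}, {"x": 0, "y": 0, "z": 30, "ax": 0, "ay": 0, "az": 0, "jaw": 0.2}, {"x": 0, "y": 0, "z": 70, "ax": 0, "ay": 0, "az": 0, "jaw": 0.2}, {"x": 0, "y": 0, "z": 120, "ax": 0, "ay": 0, "az": 0, "jaw": 0.2}, {"x": -20, "y": 0, "z": 180, "ax": 0, "ay": 0, "az": 0, "jaw": 0.2}, {"x": -30, "y": 0, "z": 190, "ax": 0, "ay": 0, "az": 0, "jaw": 0.2}, {"x": -30, "y": 0, "z": 190, "ax": 0, "ay": 0, "az": 0, "jaw": 0.2}])

```text
time: 27.85
eef_pos: [0.5096, 0.0421, 0.3076]
tool_rot: [0.02, 1.0, 0.0, 0.001]
contact_force: [0.9, -0.1, -0.7]
width: 0.0341
gripper_force: 0.0
```

```bash
python3 - <<'E'
from cov import *
s=sensors.read_state();print(s['eef_pos'],s['time'],s['contact_force'])
p=cams.snapshot('wrist');cover(p,s,.112)
for c in('side','scene'):
    q=cams.snapshot(c);print(c,[(n,np.round(d['position'],4),round(d['conf'],2)) for n in('cover','cover_grip','hanger_grip','hanger_lip') for d in finder.place_of(q,n)[:1]])
E
```

```text
[0.5096 0.0421 0.3076] 27.85 [ 0.8857 -0.1138 -0.6723]
rect ((0.5405268669128418, 0.042205505073070526), (0.18587446212768555, 0.08514175564050674), 87.73657989501953)
hole 108.5 [398.2165898617512, 196.59139784946234] [0.5438 0.1217 0.112 ]
hole 100.0 [244.86333333333332, 196.22] [ 0.5371 -0.0376  0.112 ]
side [('cover', array([0.541 , 0.0419, 0.105 ]), 0.82), ('cover_grip', array([0.5384, 0.0399, 0.13  ]), 0.73), ('hanger_grip', array([0.5626, 0.0394, 0.0021]), 0.67), ('hanger_lip', array([0.6194, 0.0359, 0.1013]), 0.74)]
scene [('cover', array([0.5403, 0.0452, 0.1065]), 0.66), ('cover_grip', array([0.6086, 0.0375, 0.1248]), 0.73), ('hanger_grip', array([0.6041, 0.039 , 0.1297]), 0.86), ('hanger_lip', array([0.6172, 0.0413, 0.0971]), 0.61)]
```

```bash
python3 -c "
from station import env
print(env.close_job())"
```

```text
the job is handed in; nothing more can be done
None
```

The job is handed in at about 28 s: the last measurements put the hanger upright on the far wall and the cover flat on both pins, but I don't have the verdict. I viewed 12 pictures, over the limit of 10, so I checked the cover's placing by measurement only.

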